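# Re-rack microscope parts in reverse order for assembly

## Task

The four microscope parts stand in the full tray in the order they came off; to put the microscope together again they are needed the other way round. Move all four into the empty tray in reverse order, counted from the knob end of each tray: the part nearest the knob goes into the compartment farthest from the knob, and so on, one part to each compartment. Keep the parts upright all the way, never tipped or knocked over, and leave each standing near the middle of its compartment on the tray floor.

Things in the scene. Friction and masses are not known exactly. Their poses are not given: they have to be found in the camera images.
- full_tray: Grey tray, fixed, 74 mm (x) by 294 mm (y), full at the start: a part in each compartment, in varying order. Origin: centre of underside, on the bench. Floor at z = 8 mm; rim and dividers 3 mm wide, up to z = 13 mm. Four compartments, centres at x = 0, y = 108, 36, -36, -108 mm. At the +y end sticks out a black tab with an upright knob 16 mm across, top at z = 26 mm. Nearer to or farther from the robot than the other tray.
- empty_tray: Grey tray, fixed, 74 mm (x) by 294 mm (y), empty at the start; the parts go here, onto its bare floor. Origin: centre of underside, on the bench. Floor at z = 8 mm; rim and dividers 3 mm wide, up to z = 13 mm. Four compartments, centres at x = 0, y = 108, 36, -36, -108 mm. At the +y end sticks out a black tab with an upright knob 16 mm across, top at z = 26 mm. Parallel to the other tray within 20 degrees.
- eyepiece: Microscope eyepiece: black barrel 30 mm across up to 28 mm, bare aluminium collar 40 mm across from 28 to 50 mm, black rubber eyecup 33 mm across up to 62 mm with a round dark glass in its top; grip it by the collar. Origin: centre of its underside; z up. About 110 g, give or take a third. Loose; stands on its pad at the start, 10 mm above the bench.
- lens: Stubby black auxiliary lens: a plain cylinder 44 mm across (45 mm over two thin look-only metal bands), 42 mm tall, with a large round dark glass filling its top. Origin: centre of its underside; z up. About 150 g, give or take a third. Loose; stands on its pad at the start, 10 mm above the bench.
- tube: Slender steel camera tube, the tallest part: foot flange 36 mm across and 10 mm high, above it a tube 25 mm across up to 76 mm; dark round mouth (looks open, is solid). Origin: centre of its underside; z up. About 140 g, give or take a third. Loose; stands on its pad at the start, 10 mm above the bench.
- prism: Square aluminium prism housing: 36 mm by 36 mm, 44 mm tall, its sides along its own x and y (parallel to the tray's at the start), with a dark ring 28 mm across on top up to 50 mm. Origin: centre of its underside; z up. About 130 g, give or take a third. Loose; stands on its pad at the start, 10 mm above the bench.
- pad_eyepiece: Blue foam pad, 56 mm square, 2 mm thick, fixed in the compartment of the full tray where the eyepiece stands at the start; it stays there, so it marks that part's first place. Origin: centre of its underside, on the tray floor. All four pads look alike.
- pad_lens: Blue foam pad, 56 mm square, 2 mm thick, fixed in the compartment of the full tray where the lens stands at the start; it stays there, so it marks that part's first place. Origin: centre of its underside, on the tray floor. All four pads look alike.
- pad_tube: Blue foam pad, 56 mm square, 2 mm thick, fixed in the compartment of the full tray where the tube stands at the start; it stays there, so it marks that part's first place. Origin: centre of its underside, on the tray floor. All four pads look alike.
- pad_prism: Blue foam pad, 56 mm square, 2 mm thick, fixed in the compartment of the full tray where the prism stands at the start; it stays there, so it marks that part's first place. Origin: centre of its underside, on the tray floor. All four pads look alike.
Things that resemble listed ones, but are neither listed nor needed, are in the scene too. Leave any purple look-alike of the tube alone. Leave any blue look-alike of the prism alone.

How it is judged:
By the outcome, as a careful person would: the job done as asked, in the order asked, and still so for the second after the job is handed in, with the robot touching nothing.
It also fails if it takes over 102 s, if anything falls off the work surface, if the arm or the gripper's body presses on something with over 40 N, if the wrist force passes 120 N, or if a joint passes its speed limit or range.

## Robot

A 7-joint arm with a two-finger parallel gripper is mounted at the origin on the work surface. World frame = base frame: x ahead of the robot, y to its left, z up, the work surface at z = 0. Lengths are in m, angles in rad, forces in N, time in s.
With the tool pointing down it reaches from about 0.425 to 0.925 m from the base axis. Payload 6.8 kg.
Tool frame: the origin (TCP) lies midway between the tips of the shut fingers; the grasp point (between the pads) lies 19 mm behind it; z points along the fingers, y is the line along which they close (so a half turn about z gives the same grasp; the last joint's range is limited). The gripper opens to 85 mm and grips with 20 to 120 N. Pads are 22 mm wide; open, the fingers measure 114 mm over their backs; the gripper's body (76 mm by 85 mm) begins 54 mm behind the grasp point. The pads swing forward as they close: fully open they stand 13 mm farther back than shut.
Start: joints at [-1.382, 0.477, 0.022, 1.555, -0.011, 1.109, -0.083], TCP at [0.197, 0.646, 0.231] pointing down, gripper open.
Joint ranges: [-2.96, 2.96], [-0.34, 2.1], [-1.41, 1.46], [0.24, 2.44], [-1.37, 4.51], [0.17, 1.92], [-2.96, 2.96]. Speed limits (rad/s): [2.39, 2.39, 3.14, 3.14, 3.14, 3.14, 3.14].

## Interface

Orientations are given as a unit quaternion [w, x, y, z].
In Python, from station import bot, eyes, ticket gives the robot as it stands.
- The arm moves only by the shell command python3 -m crank 'ROWS' [FORCE]. ROWS is text: rows parted by semicolons, each of 7 numbers parted by spaces: the shift along the tool's x, y, z in units of 0.5 m (1.0 is 0.5 m), then the turn, a rotation vector about the tool's x, y, z in units of 180 degrees (1.0 is 180 degrees), then the closure, from 0 (fully open) to 1 (shut). A call has 1 to 20 rows; each row is the pose to reach, as a shift and turn from the pose commanded when the call began, along the tool's axes at that moment, turning the shorter way round; what a row does not reach only later rows make up. A row lasts 1/10 s, in which the tool goes at most 50 mm and 8.59 degrees, less where a joint would pass 70% of its speed; a pose out of reach is approached as far as the arm can. A call with a number of a shift or a turn outside -1 to 1 is refused whole. A call with a gripper value outside its range is refused whole. The fingers move at their own pace and stop on an object; FORCE is the grip in N (left out, the last holds). Time passes only in rows, so rows that repeat a pose let the fingers close. It gives the time, the measured TCP pose, the force, the opening and the grip force at its end, in the units of the state.
- bot.get_obs(): the state, without advancing time (a new reading comes with each control period).
- eyes.read_camera(name): name is "scene" or "top" or "wrist"; returns a dict with "image" (384x512x3 uint8, red, green, blue), "K" (3x3 intrinsics, pixels), "R" (3x3) and "t" (3): a world point X has camera coordinates R X + t. Camera axes: x right, y down, z forward; pixel columns grow to the right and rows downward; lengths in m; the calibration is good to about 2 mm. A picture is of the moment at which its call begins. There is no depth.
- ticket.hand_in(): hands the job in; it is judged then, once.
The state is a dict: "t": time; "q": joint angles; "joint_vel": joint speeds; "joint_torque": joint torques, N m; "eef_pos": TCP position; "tool_rot": TCP orientation; "contact_force": force on the tool from outside, world axes, zero at the start; "torque": the same for the moment, N m; "gripper_width": opening from 0.0 (shut) to 1.0 (fully open); "grasp_force": force on a finger pad.
Only numpy, scipy, OpenCV 4.12 (cv2) and the standard library are available. Lean on these libraries where they do the work, as an engineer would, in place of code of your own. Each camera call takes 0.05 s, during which the arm holds its last target. There are 200 camera calls.

## Working session

There is one attempt and no reset: what is moved stays moved. The work goes in short steps, Python scripts to look and compute and a shell command to move; the robot and the scene stay as the last step left them, time stands still between calls to the robot, and variables do not carry over. Pictures are saved under pics/ and viewed, at most 14 in all, crops included, and the job is handed in when it is done.

```bash
mkdir -p pics
python3 - <<'E'
from station import bot,eyes
import cv2,numpy as np
o=bot.get_obs(); print(o)
for n in ("top","scene"):
    c=eyes.read_camera(n); cv2.imwrite(f"pics/{n}0.png",c["image"][:,:,::-1]); np.savez(f"pics/{n}0.npz",**c); print(n,c["K"].tolist(),c["R"].tolist(),c["t"].tolist())
E
```

```text
{'t': 0.0, 'q': array([-1.38208361,  0.47778681,  0.02230877,  1.5564563 , -0.01150928,
        1.1092941 , -0.08310726]), 'joint_vel': array([-1.52781944e-03, -1.08475475e-03,  4.33341642e-04, -1.26267255e-03,
       -6.22794861e-05, -2.36402791e-04,  4.40840781e-04]), 'joint_torque': array([-5.32386675e-04, -5.96441817e+01,  1.60782225e+00, -2.81197429e+01,
        1.25022573e-02,  9.33405769e-03, -5.27384813e-06]), 'eef_pos': array([0.19723944, 0.64491863, 0.23033198]), 'tool_rot': array([-7.85262209e-05,  1.47843514e-01,  9.89010349e-01, -9.05138869e-04]), 'contact_force': array([ 0.35940268, -0.94160951,  0.56870233]), 'torque': array([ 0.00704728,  0.009158  , -0.01080683]), 'grasp_force': 0.0, 'gripper_width': 0.9995040054301556}
top [[470.9146129505688, 0.0, 255.88934385275047], [0.0, 470.9146129505688, 194.36654015107942], [0.0, 0.0, 1.0]] [[0.018413266428753752, -0.9997127801260471, 0.015339780704869299], [-0.9866486457704462, -0.02065147676438502, -0.16154864996896373], [0.16181903911087978, -0.012160335525790959, -0.9867455218145821]] [-0.01818687148387873, 0.5228100721379435, 0.8946194350815614]
scene [[387.53259369474983, 0.0, 256.4508075247626], [0.0, 387.53259369474983, 190.6054201753147], [0.0, 0.0, 1.0]] [[-0.504009248968955, 0.8636104608623701, 0.012314578467608738], [0.7243871599959517, 0.4304363016155058, -0.53850518352618], [-0.4703593513333709, -0.26249107059222093, -0.8425322061930931]] [0.25155747477338486, -0.3421514556043953, 0.9746782034229182]
```

View pics/top0.png

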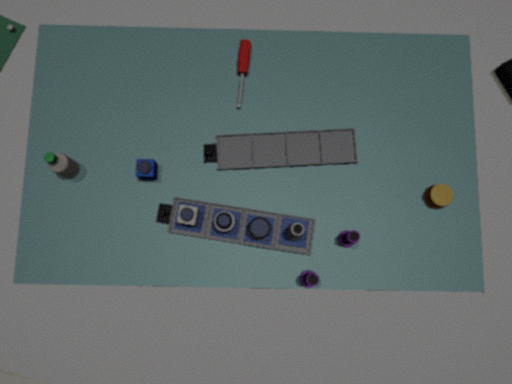

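View pics/scene0.png

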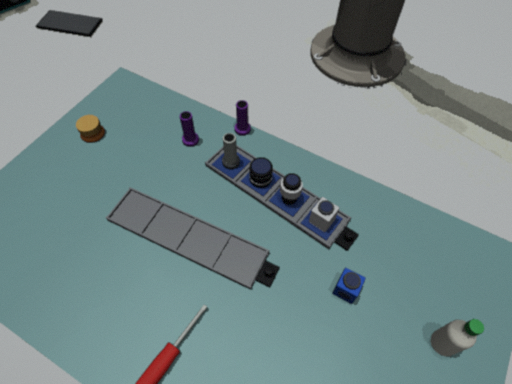

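The top view shows the full tray near the robot, with its knob at (165,214). From the knob its parts are prism (187,215), eyepiece (224,221), lens (260,229) and tube (297,230). The empty tray's knob is at (210,153).

Look-alikes:
- Prism: the aluminium one at (187,215) sits on a pad and fits. The blue one at (147,169) is a decoy.
- Tube: the steel one at (297,230) sits on a pad and fits. The purple ones at (349,238) and (309,279) are decoys.

```bash
cat > h.py <<'E'
import numpy as np,cv2
def cast(c,uv,z):
    uv=np.atleast_2d(np.asarray(uv,float)); d=np.c_[uv,np.ones(len(uv))]@np.linalg.inv(c["K"]).T@c["R"]
    o=-c["R"].T@c["t"]; return o+d*((z-o[2])/d[:,2])[:,None]
E
python3 - <<'E'
from h import *
c=dict(np.load("pics/top0.npz")); im=c["image"]; print("cam",-c["R"].T@c["t"])
hsv=cv2.cvtColor(im,cv2.COLOR_RGB2HSV)
for p in [(100,250),(235,150),(190,236),(203,215),(210,153),(147,165),(297,230),(100,60)]: print(p,im[p[1],p[0]],hsv[p[1],p[0]])
teal=((hsv[...,0]>78)&(hsv[...,0]<100)&(hsv[...,1]>60)).astype(np.uint8)
m=1-teal; m[:120]=0;m[265:]=0;m[:,:160]=0;m[:,325:]=0
m=cv2.morphologyEx(m,cv2.MORPH_OPEN,np.ones((21,21)))if 0 else m
m=cv2.morphologyEx(m,cv2.MORPH_OPEN,cv2.getStructuringElement(2,(23,23)))
cs,_=cv2.findContours(m,0,1)
for k in cs:
    if cv2.contourArea(k)<2000: continue
    P=cast(c,k[:,0],0.013)[:,:2]; r=cv2.minAreaRect((P*1000).astype(np.float32)); print(r)
    print(cv2.minAreaRect(k))
big=cv2.resize(im[120:300,120:370],None,fx=3.2,fy=3.2,interpolation=cv2.INTER_CUBIC)
big=np.clip(big*1.7,0,255).astype(np.uint8)
cv2.imwrite("pics/crop1.png",big[:,:,::-1])
E
```

```text
cam [0.37139827 0.00349402 0.96749997]
(100, 250) [ 89 110 109] [ 89  49 110]
(235, 150) [86 89 89] [90  9 89]
(190, 236) [76 90 90] [90 40 90]
(203, 215) [51 60 81] [111  94  81]
(210, 153) [13 14 11] [40 55 14]
(147, 165) [38 43 61] [113  96  61]
(297, 230) [31 26 33] [141  54  33]
(100, 60) [76 98 96] [87 57 98]
((535.2449951171875, 17.193511962890625), (298.6083679199219, 337.2110595703125), 1.0687811374664307)
((241.99998474121094, 192.49998474121094), (142.99996948242188, 163.99996948242188), 90.0)
```

View pics/crop1.png

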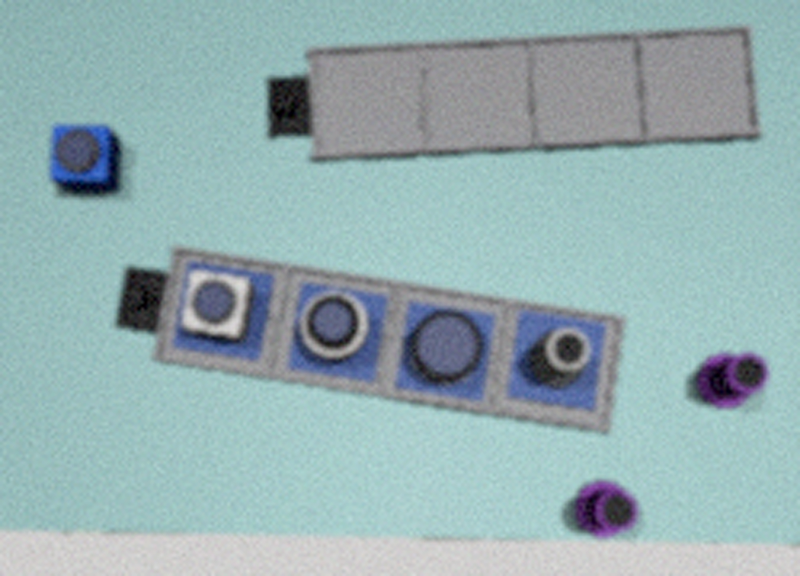

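The enlarged crop confirms the listed parts. In crop pixels, the white prism is at (215,302), the eyepiece with its bright collar at (333,322), the lens at (445,345) and the steel tube's mouth at (568,348). The blue and purple decoys stand outside the trays.

Run:
```python
from h import *
c=dict(np.load("pics/top0.npz")); im=cv2.bilateralFilter(c["image"],7,40,3)
hsv=cv2.cvtColor(im,cv2.COLOR_RGB2HSV).astype(int)
bg=((abs(hsv[...,0]-89)<12)&(hsv[...,1]>28)&(hsv[...,2]>70)).astype(np.uint8)
m=1-bg
for name,(x0,y0,x1,y1),z in (("full",(150,190,322,262),.013),("empty",(200,118,365,180),.013)):
    s=np.zeros_like(m); s[y0:y1,x0:x1]=m[y0:y1,x0:x1]
    s=cv2.morphologyEx(s,cv2.MORPH_CLOSE,np.ones((5,5))); 
    n,l,st,_=cv2.connectedComponentsWithStats(s); s=(l==1+np.argmax(st[1:,4])).astype(np.uint8)
    k=max(cv2.findContours(s,0,1)[0],key=cv2.contourArea); s=cv2.drawContours(s*0,[k],-1,1,-1)
    s=cv2.morphologyEx(s,cv2.MORPH_OPEN,cv2.getStructuringElement(2,(25,25)))
    k=max(cv2.findContours(s,0,1)[0],key=cv2.contourArea)
    P=cast(c,k[:,0],z)[:,:2]*1000; print(name,cv2.minAreaRect(P.astype(np.float32)))
# pads
b=((hsv[...,0]>100)&(hsv[...,0]<125)&(hsv[...,1]>70)).astype(np.uint8)*255
x0,y0,x1,y1=165,190,322,262; s=b*0; s[y0:y1,x0:x1]=b[y0:y1,x0:x1]
for k in cv2.findContours(s,0,1)[0]:
    if cv2.contourArea(k)>150: print("pad",np.round(cv2.minAreaRect((cast(c,k[:,0],.01)[:,:2]*1000).astype(np.float32))[0]),cv2.contourArea(k))
g=lambda u,v:(u/3.2+120,v/3.2+120)
for n,p,z in (("prism",(215,302),.06),("eye",(333,321),.072),("lens",(445,345),.052),("tube",(568,348),.086),("knobF",(143,299),.026),("knobE",(291,105),.026),("divE",(531,93),.013)): print(n,np.round(cast(c,g(*p),z)[0]*1000,1))
```

```text
full ((464.10443115234375, 27.0797119140625), (305.6339111328125, 75.95327758789062), 81.79195404052734)
empty ((625.0828247070312, -63.81910705566406), (76.80517578125, 302.38897705078125), 4.175200462341309)
pad [452. -86.] 673.5
pad [456. -15.] 308.5
pad [467.  53.] 242.5
pad [479. 126.] 236.5
prism [478.2 124.5  60. ]
eye [466.8  52.3  72. ]
lens [455.7 -15.2  52. ]
tube [452.2 -86.7  86. ]
knobF [483.2 174.2  26. ]
knobE [610.3  85.7  26. ]
divE [625.1 -69.3  13. ]
```

```bash
cat >> h.py <<'E'
from scipy.spatial.transform import Rotation as Ro
def rel(pos,deg,o=None):
    """row numbers from present pose to TCP pos (m), tool y at deg in world xy, tool pointing down"""
    if o is None:
        from station import bot; o=bot.get_obs()
    w,x,y,z=o["tool_rot"]; R=Ro.from_quat([x,y,z,w]); a=np.radians(deg)
    Y=np.array([np.cos(a),np.sin(a),0]); Z=np.array([0,0,-1.]); T=Ro.from_matrix(np.c_[np.cross(Y,Z),Y,Z])
    s=R.as_matrix().T@(np.asarray(pos)-o["eef_pos"])/.5; t=(R.inv()*T).as_rotvec()/np.pi
    print("at",np.round(o["eef_pos"],4),"row",np.round(s,4),np.round(t,4))
E
python3 - <<'E'
from h import *
c=dict(np.load("pics/top0.npz"))
g=lambda p:((p[0]+.5)/3.2+119.5,(p[1]+.5)/3.2+119.5)
for n,q in (("E",[(310,50),(315,157),(748,30),(757,136)]),("F",[(177,250),(158,360),(622,317),(607,430)])):
    P=cast(c,[g(p) for p in q],.013)[:,:2]*1000; print(n,P.round(),P.mean(0).round(1),np.degrees([np.arctan2(*(P[i]-P[j])) for i,j in ((0,2),(1,3))]))
rel((.478,.124,.22),-7.5)
E
```

```text
E [[ 652.   76.]
 [ 580.   71.]
 [ 672. -211.]
 [ 600. -216.]] [626. -70.] [-4.02370383 -4.03417481]
F [[ 517.  157.]
 [ 447.  166.]
 [ 480. -128.]
 [ 408. -118.]] [463.2  19.2] [7.46061887 7.7200079 ]
at [0.1973 0.645  0.2304] row [-0.8417 -0.8322  0.0223] [-4.000e-04  4.000e-04  4.472e-01]
```

```bash
r="-0.842 -0.832 0.022 0 0 0.447 0"; python3 -m crank '-0.842 -0.832 0.022 0 0 0.447 0;-0.842 -0.832 0.022 0 0 0.447 0;-0.842 -0.832 0.022 0 0 0.447 0;-0.842 -0.832 0.022 0 0 0.447 0;-0.842 -0.832 0.022 0 0 0.447 0;-0.842 -0.832 0.022 0 0 0.447 0;-0.842 -0.832 0.022 0 0 0.447 0;-0.842 -0.832 0.022 0 0 0.447 0;-0.842 -0.832 0.022 0 0 0.447 0;-0.842 -0.832 0.022 0 0 0.447 0;-0.842 -0.832 0.022 0 0 0.447 0;-0.842 -0.832 0.022 0 0 0.447 0;-0.842 -0.832 0.022 0 0 0.447 0;-0.842 -0.832 0.022 0 0 0.447 0;-0.842 -0.832 0.022 0 0 0.447 0;-0.842 -0.832 0.022 0 0 0.447 0;-0.842 -0.832 0.022 0 0 0.447 0;-0.842 -0.832 0.022 0 0 0.447 0' 20
python3 - <<'E'
from h import *
from station import eyes
c=eyes.read_camera("wrist"); np.savez("pics/w1.npz",**c); cv2.imwrite("pics/w1.png",c["image"][:,:,::-1])
rel((.478,.124,.016),-7.5)
E
```

```text
t: 1.9
eef_pos: [0.478, 0.1253, 0.2203]
tool_rot: [-0.0, 0.751, 0.66, -0.0]
contact_force: [-0.5, -0.1, 0.3]
gripper_width: 1.001
grasp_force: 0.0
at [0.4781 0.1251 0.2203] row [-2.300e-03  2.000e-04  4.085e-01] [-0.     -0.      0.0006]
```

View pics/w1.png

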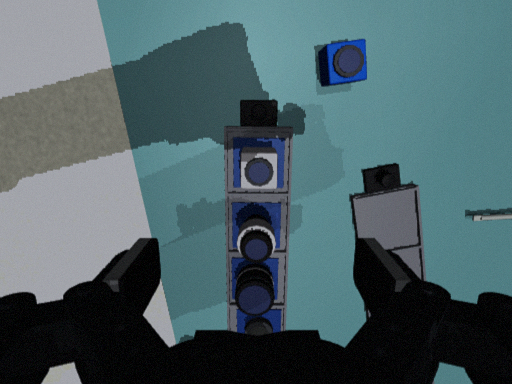

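The wrist view shows the prism ring at (259,171), the eyepiece glass at (257,248) and the lens glass at (254,293). The full tray's knob end runs from (225,128) to (292,128), and the empty tray's knob-end corners are at (351,196) and (418,185).

Run:
```python
from h import *
c=dict(np.load("pics/w1.npz")); print(-c["R"].T@c["t"])
for n,p,z in (("prism",(259,171),.06),("eye",(257,248),.072),("lens",(254,293),.052),("F+",(225,128),.013),("F+",(292,128),.013),("div1a",(228,194),.013),("div1b",(289,194),.013),("div2a",(229,253),.013),("div2b",(287,253),.013),("E+",(351,196),.013),("E+",(418,185),.013),("Ediv r",(422,245),.013)): print(n,np.round(cast(c,p,z)[0]*1000,1))
```

```text
[0.48640965 0.19177208 0.36224246]
prism [480.3 128.3  60. ]
eye [468.9  54.9  72. ]
lens [457.6  -7.   52. ]
F+ [449.4 169.4  13. ]
F+ [520.1 160.3  13. ]
div1a [441.5  96.8  13. ]
div1b [509.4  88.   13. ]
div2a [431.7  25.   13. ]
div2b [499.6  16.2  13. ]
E+ [578.3  76.7  13. ]
E+ [653.   79.9  13. ]
Ediv r [657.7   6.   13. ]
```

```bash
python3 -m crank '0.002 0.0015 0.1 0 0 0 0;0.002 0.0015 0.2 0 0 0 0;0.002 0.0015 0.28 0 0 0 0;0.002 0.0015 0.34 0 0 0 0;0.002 0.0015 0.38 0 0 0 0;0.002 0.0015 0.409 0 0 0 0;0.002 0.0015 0.409 0 0 0 0;0.002 0.0015 0.409 0 0 0 0.4;0.002 0.0015 0.409 0 0 0 0.8;0.002 0.0015 0.409 0 0 0 0.8;0.002 0.0015 0.409 0 0 0 0.8;0.002 0.0015 0.409 0 0 0 0.8;0.002 0.0015 0.409 0 0 0 0.8;0.002 0.0015 0.409 0 0 0 0.8;0.002 0.0015 0.409 0 0 0 0.8' 40
python3 - <<'E'
from h import *
rel((.6335,-.1769,.16),4)
E
```

```text
t: 3.45
eef_pos: [0.4798, 0.1258, 0.0167]
tool_rot: [0.0, 0.752, 0.66, 0.001]
contact_force: [-0.8, 0.3, 7.0]
gripper_width: 0.416
grasp_force: 40.1
at [0.4798 0.1258 0.0167] row [-0.56    0.3837 -0.2868] [ 0.0004 -0.0003 -0.0637]
```

```bash
python3 -m crank '0 0 -0.03 0 0 0 0.8;0 0 -0.1 0 0 0 0.8;0 0 -0.19 0 0 0 0.8;-0.03 0.02 -0.27 0 0 0 0.8;-0.1 0.07 -0.287 0 0 -0.01 0.8;-0.18 0.12 -0.287 0 0 -0.02 0.8;-0.26 0.175 -0.287 0 0 -0.03 0.8;-0.34 0.23 -0.287 0 0 -0.04 0.8;-0.42 0.285 -0.287 0 0 -0.05 0.8;-0.49 0.335 -0.287 0 0 -0.064 0.8;-0.54 0.37 -0.287 0 0 -0.064 0.8;-0.56 0.384 -0.287 0 0 -0.064 0.8;-0.56 0.384 -0.287 0 0 -0.064 0.8;-0.56 0.384 -0.287 0 0 -0.064 0.8'
python3 - <<'E'
from h import *
from station import eyes
c=eyes.read_camera("wrist"); np.savez("pics/w2.npz",**c); cv2.imwrite("pics/w2.png",c["image"][:,:,::-1])
c=eyes.read_camera("top"); np.savez("pics/t2.npz",**c)
rel((.6335,-.1769,.0155),4)
E
```

```text
t: 4.85
eef_pos: [0.6326, -0.1753, 0.1589]
tool_rot: [-0.001, 0.681, 0.732, 0.0]
contact_force: [-1.2, 2.1, -1.3]
gripper_width: 0.416
grasp_force: 40.5
at [ 0.6328 -0.1745  0.1591] row [-0.0053  0.0012  0.2871] [-0.0002 -0.0005  0.0011]
```

View pics/w2.png

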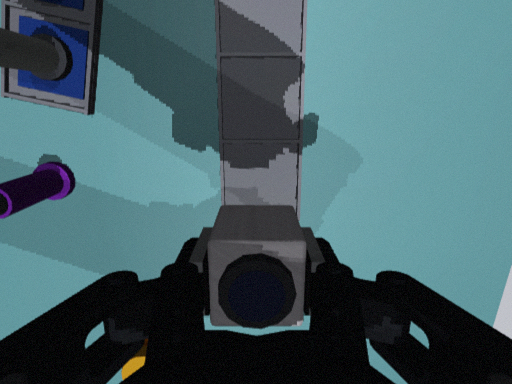

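The prism hangs upright between the fingers at (257,285). Below it, the empty tray's dividers run (218,54)–(303,54) and (221,140)–(301,140).

Run:
```python
from h import *
c=dict(np.load("pics/w2.npz"))
for p in [(218,54),(303,54),(221,140),(301,140)]: print(p,np.round(cast(c,p,.013)[0]*1000,1))
E=np.array([.626,-.0692]);a=np.radians(4);y=np.array([-np.sin(a),np.cos(a)])
for v in (72,0,-72): print(v,(E*1000+v*y).round(1))
print("prism top",cast(c,(257,290),.1591+.0167*0+.0433)[0])
```

```text
(218, 54) [592.8 -72.4  13. ]
(303, 54) [663.1 -67.4  13. ]
(221, 140) [ 598.3 -143.1   13. ]
(301, 140) [ 669.  -138.1   13. ]
72 [621.    2.6]
0 [626.  -69.2]
-72 [ 631. -141.]
prism top [ 0.63241173 -0.17094976  0.2024    ]
```

```bash
python3 -m crank '-0.004 0.002 0.08 0 0 0 0.8;-0.0075 0.003 0.16 0 0 0 0.8;-0.0075 0.003 0.22 0 0 0 0.8;-0.0075 0.003 0.26 0 0 0 0.8;-0.0075 0.003 0.275 0 0 0 0.8;-0.0075 0.003 0.282 0 0 0 0.8;-0.0075 0.003 0.286 0 0 0 0.8;-0.0075 0.003 0.288 0 0 0 0.8;-0.0075 0.003 0.288 0 0 0 0.8;-0.0075 0.003 0.288 0 0 0 0.8'
python3 -c "
from h import *
rel((.6345,-.178,.15),4)"
```

```text
t: 5.95
eef_pos: [0.6354, -0.1809, 0.0161]
tool_rot: [0.0, 0.682, 0.732, 0.0]
contact_force: [-0.1, -1.2, -2.2]
gripper_width: 0.418
grasp_force: 40.5
at [ 0.6354 -0.1809  0.0161] row [ 0.0058 -0.0011 -0.2679] [0.0004 0.0001 0.0003]
```

```bash
python3 -m crank '0.005 -0.001 0 0 0 0 0.8;0.005 -0.001 0.0022 0 0 0 0.8;0.005 -0.001 0.0022 0 0 0 0.8;0.005 -0.001 0.0022 0 0 0 0.5;0.005 -0.001 0.0022 0 0 0 0.3;0.005 -0.001 0.0022 0 0 0 0;0.005 -0.001 0.0022 0 0 0 0;0.005 -0.001 0.0022 0 0 0 0;0.005 -0.001 -0.05 0 0 0 0;0.005 -0.001 -0.13 0 0 0 0;0.005 -0.001 -0.22 0 0 0 0;0.005 -0.001 -0.27 0 0 0 0;0.005 -0.001 -0.27 0 0 0 0'
python3 - <<'E'
from h import *
from station import eyes
c=eyes.read_camera("wrist"); np.savez("pics/w3.npz",**c); cv2.imwrite("pics/w3.png",c["image"][:,:,::-1])
rel((.4692,.0552,.16),-7.6)
E
```

```text
t: 7.25
eef_pos: [0.6369, -0.1795, 0.1549]
tool_rot: [0.003, 0.682, 0.732, 0.002]
contact_force: [0.7, -0.1, -0.1]
gripper_width: 0.999
grasp_force: 0.0
at [ 0.6355 -0.1787  0.1524] row [ 0.4902 -0.2986 -0.0168] [0.0013 0.0001 0.0647]
```

View pics/w3.png

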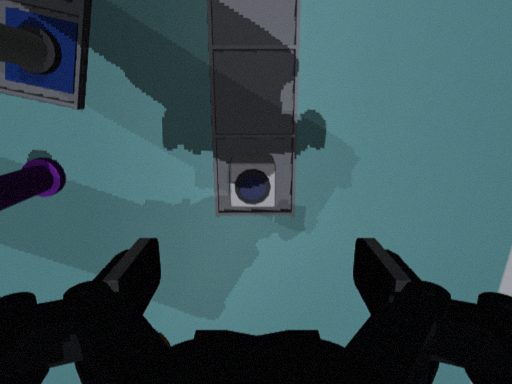

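The prism stands upright in the end compartment, with its ring at (253,186), the divider at row 136 and the end rim at row 213. I'll go to the eyepiece next.

```bash
python3 - <<'E'
from h import *
c=dict(np.load("pics/w3.npz"))
print("prism",cast(c,(253,186),.058)[0].round(4),"end",cast(c,[(218,214),(293,212),(215,136),(296,136)],.013).round(4).tolist())
E
python3 -m crank '0.04 -0.025 -0.01 0 0 0 0;0.12 -0.075 -0.017 0 0 0.01 0;0.2 -0.12 -0.017 0 0 0.02 0;0.28 -0.17 -0.017 0 0 0.04 0;0.36 -0.22 -0.017 0 0 0.05 0;0.44 -0.27 -0.017 0 0 0.065 0;0.48 -0.295 -0.017 0 0 0.065 0;0.49 -0.299 -0.017 0 0 0.065 0;0.49 -0.299 -0.017 0 0 0.065 0;0.49 -0.299 -0.017 0 0 0.065 0;0.49 -0.299 -0.017 0 0 0.065 0'
python3 -c "
from h import *
rel((.469,.054,.0235),-7.6)"
```

```text
prism [ 0.6343 -0.1749  0.058 ] end [[0.6044, -0.2156, 0.013], [0.6737, -0.209, 0.013], [0.599, -0.144, 0.013], [0.6693, -0.1391, 0.013]]
t: 8.4
eef_pos: [0.4685, 0.0541, 0.1587]
tool_rot: [0.0, 0.753, 0.658, -0.0]
contact_force: [-0.1, 0.5, 0.6]
gripper_width: 1.001
grasp_force: 0.0
at [0.4685 0.0541 0.1587] row [1.000e-04 9.000e-04 2.703e-01] [ 0.0001  0.0002 -0.001 ]
```

```bash
python3 -m crank '0 0.001 0.09 0 0 0 0;0 0.001 0.16 0 0 0 0;0 0.001 0.21 0 0 0 0;0 0.001 0.25 0 0 0 0;0 0.001 0.27 0 0 0 0;0 0.001 0.27 0 0 0 0;0 0.001 0.27 0 0 0 0;0 0.001 0.27 0 0 0 0.4;0 0.001 0.27 0 0 0 0.8;0 0.001 0.27 0 0 0 0.8;0 0.001 0.27 0 0 0 0.8;0 0.001 0.27 0 0 0 0.8;0 0.001 0.27 0 0 0 0.8;0 0.001 0.27 0 0 0 0.8' 40
python3 - <<'E'
from h import *
from station import eyes
c=eyes.read_camera("scene"); np.savez("pics/s4.npz",**c); cv2.imwrite("pics/s4.png",cv2.resize(c["image"][90:290,150:420],None,fx=2.8,fy=2.8)[:,:,::-1])
rel((.630,-.1054,.17),4)
E
```

```text
t: 9.8
eef_pos: [0.4687, 0.0557, 0.0245]
tool_rot: [0.0, 0.753, 0.658, 0.001]
contact_force: [-1.3, -0.0, 7.0]
gripper_width: 0.461
grasp_force: 39.4
at [0.4687 0.0557 0.0245] row [-0.2762  0.3628 -0.291 ] [ 0.0003 -0.0002 -0.0647]
```

View pics/s4.png

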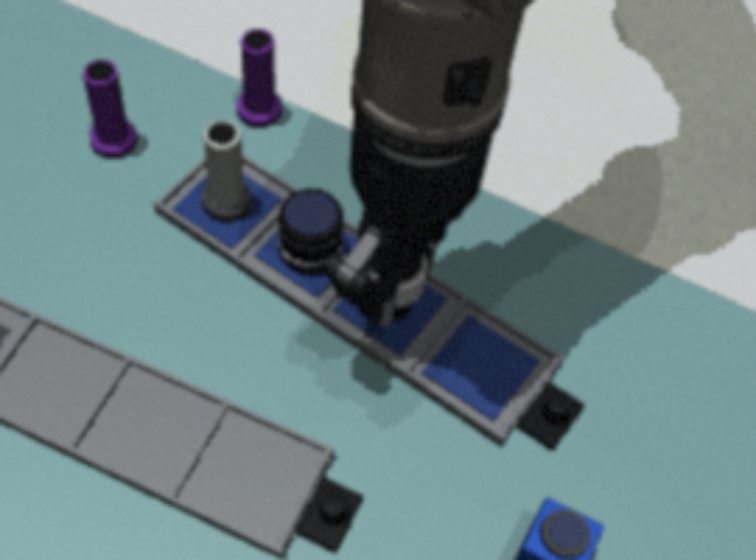

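The gripper holds the eyepiece collar at crop (405,290), and the 39 mm opening matches the 40 mm collar. The lens at (310,230) and the tube at (225,170) still stand untouched.

```bash
python3 -m crank '0 0 -0.03 0 0 0 0.8;0 0 -0.1 0 0 0 0.8;0 0 -0.19 0 0 0 0.8;-0.02 0.03 -0.27 0 0 0 0.8;-0.06 0.08 -0.291 0 0 -0.01 0.8;-0.11 0.145 -0.291 0 0 -0.025 0.8;-0.16 0.21 -0.291 0 0 -0.04 0.8;-0.21 0.275 -0.291 0 0 -0.055 0.8;-0.255 0.335 -0.291 0 0 -0.065 0.8;-0.276 0.363 -0.291 0 0 -0.065 0.8;-0.276 0.363 -0.291 0 0 -0.065 0.8;-0.276 0.363 -0.291 0 0 -0.065 0.8;-0.276 0.363 -0.291 0 0 -0.065 0.8;-0.276 0.363 -0.291 0 0 -0.065 0.8'
python3 - <<'E'
from h import *
from station import eyes
c=eyes.read_camera("wrist"); np.savez("pics/w5.npz",**c); cv2.imwrite("pics/w5.png",c["image"][:,:,::-1])
rel((.630,-.1054,.0235),4)
E
```

```text
t: 11.25
eef_pos: [0.6292, -0.104, 0.1693]
tool_rot: [-0.001, 0.681, 0.732, 0.0]
contact_force: [-0.5, 0.4, -1.8]
gripper_width: 0.466
grasp_force: 40.6
at [ 0.6294 -0.1042  0.1694] row [-0.0027  0.0011  0.2918] [-0.0001 -0.0002  0.0008]
```

View pics/w5.png

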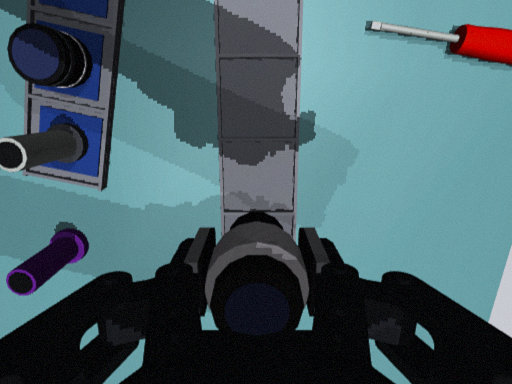

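The eyepiece hangs upright at (257,290), and the dividers below it are at rows 57, 139 and 210.

Run:
```python
from h import *
c=dict(np.load("pics/w5.npz"))
for p in [(218,57),(300,57),(220,139),(298,139),(221,210),(296,210)]: print(p,np.round(cast(c,p,.013)[0]*1000,1))
print(cast(c,(257,307),.1694+.0475)[0])
```

```text
(218, 57) [588.3  -2.3  13. ]
(300, 57) [658.7   2.8  13. ]
(220, 139) [593.  -72.3  13. ]
(298, 139) [664.4 -67.2  13. ]
(221, 210) [ 596.9 -140.8   13. ]
(296, 210) [ 669.6 -135.5   13. ]
[ 0.62927697 -0.10343786  0.2169    ]
```

```bash
python3 -m crank '-0.001 0.001 0.08 0 0 0 0.8;-0.002 0.002 0.16 0 0 0 0.8;-0.002 0.002 0.22 0 0 0 0.8;-0.002 0.002 0.26 0 0 0 0.8;-0.002 0.002 0.275 0 0 0 0.8;-0.002 0.002 0.284 0 0 0 0.8;-0.002 0.002 0.289 0 0 0 0.8;-0.002 0.002 0.291 0 0 0 0.8;-0.002 0.002 0.291 0 0 0 0.8;-0.002 0.002 0.291 0 0 0 0.8;-0.002 0.002 0.291 0 0 0 0.8'
python3 -c "
from h import *
rel((.6305,-.1052,.0228),4)"
```

```text
t: 12.4
eef_pos: [0.6312, -0.1064, 0.0243]
tool_rot: [0.0, 0.682, 0.732, 0.0]
contact_force: [-0.5, -0.5, -0.9]
gripper_width: 0.456
grasp_force: 40.7
at [ 0.6312 -0.1064  0.0243] row [ 0.0025 -0.0012  0.0029] [0.0002 0.     0.0003]
```

```bash
python3 -m crank '0.001 -0.001 0.0025 0 0 0 0.8;0.001 -0.001 0.003 0 0 0 0.8;0.001 -0.001 0.003 0 0 0 0.8;0.001 -0.001 0.003 0 0 0 0.5;0.001 -0.001 0.003 0 0 0 0.3;0.001 -0.001 0.003 0 0 0 0;0.001 -0.001 0.003 0 0 0 0;0.001 -0.001 0.003 0 0 0 0;0.001 -0.001 -0.05 0 0 0 0;0.001 -0.001 -0.13 0 0 0 0;0.001 -0.001 -0.22 0 0 0 0;0.001 -0.001 -0.27 0 0 0 0;0.001 -0.001 -0.27 0 0 0 0;0.001 -0.001 -0.27 0 0 0 0'
python3 - <<'E'
from h import *
from station import eyes
c=eyes.read_camera("wrist"); np.savez("pics/w6.npz",**c); cv2.imwrite("pics/w6.png",c["image"][:,:,::-1])
rel((.458,-.0155,.16),-7.6)
E
```

```text
t: 13.8
eef_pos: [0.6305, -0.1058, 0.1591]
tool_rot: [0.0, 0.682, 0.732, 0.0]
contact_force: [-0.6, 0.5, -0.5]
gripper_width: 0.998
grasp_force: 0.0
at [ 0.6298 -0.1056  0.1581] row [ 0.2041 -0.33   -0.0034] [-0.0004 -0.0001  0.0648]
```

View pics/w6.png

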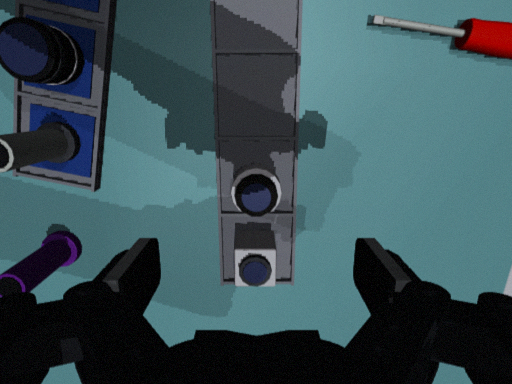

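The eyepiece at (256,193) and the prism at (255,260) both stand upright in the two far compartments. The lens is next.

```bash
python3 -m crank '0.03 -0.05 0 0 0 0.01 0;0.075 -0.12 0 0 0 0.02 0;0.12 -0.19 -0.003 0 0 0.04 0;0.16 -0.26 -0.003 0 0 0.055 0;0.195 -0.315 -0.003 0 0 0.065 0;0.204 -0.33 -0.003 0 0 0.065 0;0.204 -0.33 -0.003 0 0 0.065 0;0.204 -0.33 -0.003 0 0 0.065 0;0.204 -0.33 -0.003 0 0 0.065 0;0.204 -0.33 -0.003 0 0 0.065 0'
python3 - <<'E'
from h import *
from station import eyes
c=eyes.read_camera("top"); np.savez("pics/t7.npz",**c)
rel((.458,-.0155,.015),-7.6)
c=eyes.read_camera("wrist"); np.savez("pics/w7.npz",**c); cv2.imwrite("pics/w7.png",c["image"][:,:,::-1])
E
```

```text
t: 14.85
eef_pos: [0.4595, -0.0165, 0.1603]
tool_rot: [0.0, 0.753, 0.658, -0.0]
contact_force: [-0.2, -0.4, 0.5]
gripper_width: 0.999
grasp_force: 0.0
at [ 0.4593 -0.0165  0.1602] row [ 0.0018 -0.0029  0.2904] [ 0.0001  0.0002 -0.0006]
```

View pics/w7.png

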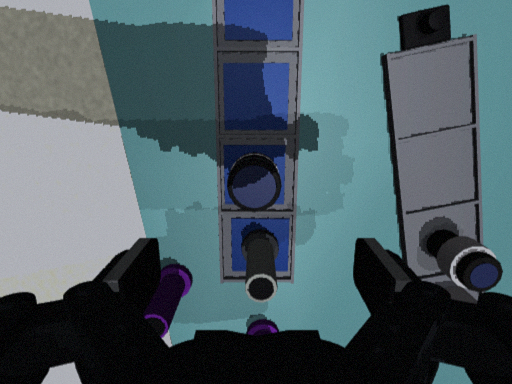

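The lens top is at (254,183), and the tube stands at (261,245)–(261,288). The purple decoys at (170,300) and (263,328) are near the tube, so I'll check their clearance.

Run:
```python
from h import *
c=dict(np.load("pics/w7.npz"))
print("lens",cast(c,(254,183),.052)[0].round(4),"tube top",cast(c,(261,288),.086)[0].round(4))
print("Fdiv",cast(c,[(220,210),(295,210),(222,281),(293,281)],.013).round(4).tolist())
c=dict(np.load("pics/top0.npz"));g=lambda u,v:((u+.5)/3.2+119.5,(v+.5)/3.2+119.5)
for t,b in (((750,370),(716,383)),((616,511),(600,510))): print("decoy",cast(c,g(*t),.076)[0].round(3),cast(c,g(*b),.005)[0].round(3))
```

```text
lens [ 0.4575 -0.0118  0.052 ] tube top [ 0.453  -0.0851  0.086 ]
Fdiv [[0.4205, -0.0432, 0.013], [0.4906, -0.0527, 0.013], [0.4102, -0.1176, 0.013], [0.4808, -0.1272, 0.013]]
decoy [ 0.443 -0.195  0.076] [ 0.44  -0.189  0.005]
decoy [ 0.359 -0.115  0.076] [ 0.359 -0.115  0.005]
```

```bash
python3 -m crank '0.004 -0.002 0.09 0 0 0 0;0.005 -0.003 0.17 0 0 0 0;0.005 -0.003 0.23 0 0 0 0;0.005 -0.003 0.27 0 0 0 0;0.005 -0.003 0.29 0 0 0 0;0.005 -0.003 0.29 0 0 0 0;0.005 -0.003 0.29 0 0 0 0;0.005 -0.003 0.29 0 0 0 0.4;0.005 -0.003 0.29 0 0 0 0.8;0.005 -0.003 0.29 0 0 0 0.8;0.005 -0.003 0.29 0 0 0 0.8;0.005 -0.003 0.29 0 0 0 0.8;0.005 -0.003 0.29 0 0 0 0.8;0.005 -0.003 0.29 0 0 0 0.8' 40
python3 -c "
from h import *
rel((.6255,-.0335,.16),4)"
```

```text
t: 16.35
eef_pos: [0.4578, -0.013, 0.0161]
tool_rot: [0.0, 0.753, 0.658, 0.001]
contact_force: [-1.9, 0.4, 8.1]
gripper_width: 0.504
grasp_force: 39.6
at [ 0.4578 -0.013   0.0161] row [ 0.0042  0.3381 -0.2875] [ 0.0003 -0.0003 -0.0647]
```

```bash
python3 -m crank '0 0 -0.03 0 0 0 0.8;0 0 -0.1 0 0 0 0.8;0 0 -0.19 0 0 0 0.8;0 0.03 -0.27 0 0 0 0.8;0 0.09 -0.287 0 0 -0.015 0.8;0.001 0.165 -0.287 0 0 -0.03 0.8;0.002 0.24 -0.287 0 0 -0.05 0.8;0.003 0.31 -0.287 0 0 -0.065 0.8;0.004 0.338 -0.287 0 0 -0.065 0.8;0.004 0.338 -0.287 0 0 -0.065 0.8;0.004 0.338 -0.287 0 0 -0.065 0.8;0.004 0.338 -0.287 0 0 -0.065 0.8;0.004 0.338 -0.287 0 0 -0.065 0.8'
python3 - <<'E'
from h import *
from station import eyes
c=eyes.read_camera("wrist"); np.savez("pics/w8.npz",**c); cv2.imwrite("pics/w8.png",c["image"][:,:,::-1])
rel((.6255,-.0335,.0146),4)
E
```

```text
t: 17.65
eef_pos: [0.6242, -0.0334, 0.1588]
tool_rot: [-0.0, 0.682, 0.732, -0.0]
contact_force: [-0.6, 0.0, -1.5]
gripper_width: 0.508
grasp_force: 41.4
at [ 0.6244 -0.0334  0.1589] row [-0.0006  0.0022  0.2887] [-0.0001 -0.0002  0.0003]
```

View pics/w8.png

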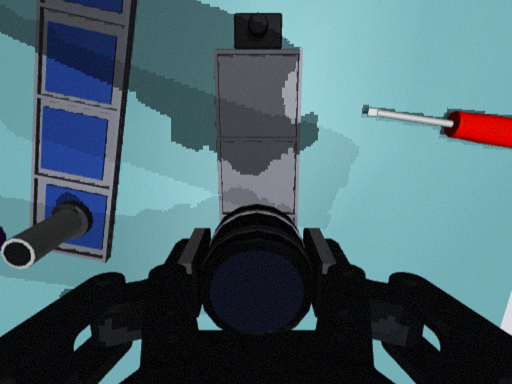

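The lens is held upright at (257,285) over the second compartment, and the divider nearest the knob is at row 138.

```bash
python3 -m crank '0 0.001 0.08 0 0 0 0.8;-0.0005 0.002 0.16 0 0 0 0.8;-0.0005 0.002 0.22 0 0 0 0.8;-0.0005 0.002 0.26 0 0 0 0.8;-0.0005 0.002 0.275 0 0 0 0.8;-0.0005 0.002 0.284 0 0 0 0.8;-0.0005 0.002 0.288 0 0 0 0.8;-0.0005 0.002 0.29 0 0 0 0.8;-0.0005 0.002 0.29 0 0 0 0.8;-0.0005 0.002 0.29 0 0 0 0.8;-0.0005 0.002 0.29 0 0 0 0.8'
python3 -c "
from h import *
rel((.6255,-.0335,.0144),4)"
```

```text
t: 18.8
eef_pos: [0.6265, -0.0338, 0.0143]
tool_rot: [0.0, 0.682, 0.732, 0.0]
contact_force: [0.2, 0.8, -1.5]
gripper_width: 0.503
grasp_force: 41.5
at [ 0.6265 -0.0338  0.0143] row [ 0.0007 -0.002  -0.0002] [ 0.0002 -0.      0.0003]
```

```bash
python3 -m crank '0 -0.001 0.001 0 0 0 0.8;0 -0.001 0.001 0 0 0 0.8;0 -0.001 0.001 0 0 0 0.5;0 -0.001 0.001 0 0 0 0.3;0 -0.001 0.001 0 0 0 0;0 -0.001 0.001 0 0 0 0;0 -0.001 0.001 0 0 0 0;0 -0.001 -0.05 0 0 0 0;0 -0.001 -0.13 0 0 0 0;0 -0.001 -0.22 0 0 0 0;0 -0.001 -0.31 0 0 0 0;0 -0.001 -0.33 0 0 0 0;0 -0.001 -0.33 0 0 0 0;0 -0.001 -0.33 0 0 0 0'
python3 - <<'E'
from h import *
rel((.4513,-.0867,.18),-7.6)
E
```

```text
t: 20.2
eef_pos: [0.6248, -0.0335, 0.1775]
tool_rot: [-0.001, 0.682, 0.732, -0.001]
contact_force: [-0.7, 0.5, 0.1]
gripper_width: 0.999
grasp_force: 0.0
at [ 0.6248 -0.0335  0.1775] row [-0.0815 -0.3537 -0.0044] [-0.0006 -0.0001  0.0648]
```

```bash
python3 -m crank '-0.012 -0.05 -0.004 0 0 0.01 0;-0.03 -0.13 -0.004 0 0 0.025 0;-0.048 -0.21 -0.004 0 0 0.04 0;-0.066 -0.285 -0.004 0 0 0.055 0;-0.078 -0.34 -0.004 0 0 0.065 0;-0.082 -0.354 -0.004 0 0 0.065 0;-0.082 -0.354 -0.004 0 0 0.065 0;-0.082 -0.354 -0.004 0 0 0.065 0;-0.082 -0.354 -0.004 0 0 0.065 0;-0.082 -0.354 -0.004 0 0 0.065 0'
python3 - <<'E'
from h import *
from station import eyes
rel((.4513,-.0867,.034),-7.6)
c=eyes.read_camera("wrist"); np.savez("pics/w9.npz",**c); cv2.imwrite("pics/w9.png",c["image"][:,:,::-1])
E
```

```text
t: 21.2
eef_pos: [0.4529, -0.087, 0.1806]
tool_rot: [0.0, 0.752, 0.659, -0.0]
contact_force: [1.0, -0.3, 0.8]
gripper_width: 1.0
grasp_force: 0.0
at [ 0.4529 -0.087   0.1806] row [ 0.0005 -0.0033  0.2933] [0.     0.0003 0.0001]
```

View pics/w9.png

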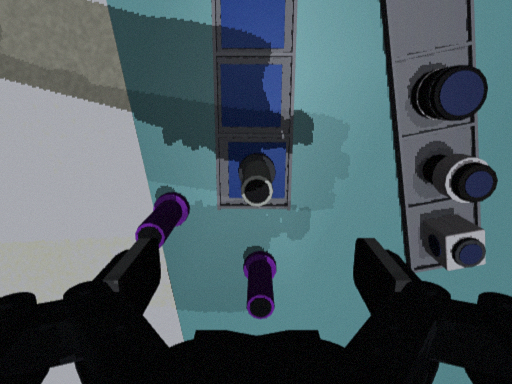

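The steel tube's mouth is at (257,191), on the gripper's centre line. The purple decoys at (165,215) and (260,285) are left alone, and lens, eyepiece and prism stand in the empty tray at (465,92), (470,180) and (466,250).

```bash
python3 - <<'E'
from h import *
c=dict(np.load("pics/w9.npz"))
print("tube",cast(c,(257,191),.086)[0].round(4),"decoys",cast(c,[(176,207),(150,237),(260,265)],.005).round(3).tolist(),cast(c,(150,237),.086)[0].round(3))
E
python3 -m crank '0.001 -0.003 0.09 0 0 0 0;0.002 -0.003 0.17 0 0 0 0;0.002 -0.003 0.23 0 0 0 0;0.002 -0.003 0.27 0 0 0 0;0.002 -0.003 0.288 0 0 0 0;0.002 -0.003 0.293 0 0 0 0;0.002 -0.003 0.293 0 0 0 0'
python3 -c "
from h import *
rel((.6205,.0385,.19),4)"
```

```text
tube [ 0.4531 -0.0855  0.086 ] decoys [[0.365, -0.114, 0.005], [0.331, -0.143, 0.005], [0.442, -0.191, 0.005]] [ 0.364 -0.112  0.086]
t: 21.95
eef_pos: [0.4512, -0.0862, 0.0346]
tool_rot: [0.0, 0.753, 0.658, 0.0]
contact_force: [-0.1, -0.5, -0.3]
gripper_width: 0.997
grasp_force: 0.0
at [ 0.4512 -0.0862  0.0346] row [ 0.2923  0.3025 -0.3105] [ 0.0002  0.     -0.0647]
```

```bash
python3 -m crank '0 0.002 0 0 0 0 0;0 0.002 0 0 0 0 0.4;0 0.002 0 0 0 0 0.6;0 0.002 0 0 0 0 0.9;0 0.002 0 0 0 0 0.9;0 0.002 0 0 0 0 0.9;0 0.002 0 0 0 0 0.9;0 0.002 0 0 0 0 0.9;0 0.002 0 0 0 0 0.9;0 0.002 0 0 0 0 0.9' 40
python3 -c "
from h import *
rel((.6205,.0385,.19),4)"
```

```text
t: 22.95
eef_pos: [0.4519, -0.0862, 0.0345]
tool_rot: [0.0, 0.753, 0.658, 0.0]
contact_force: [-1.6, -0.3, 6.1]
gripper_width: 0.283
grasp_force: 39.0
at [ 0.4519 -0.0862  0.0345] row [ 0.2922  0.301  -0.3107] [ 0.0001 -0.0001 -0.0647]
```

```bash
python3 -m crank '0 0 -0.03 0 0 0 0.9;0 0 -0.1 0 0 0 0.9;0 0 -0.19 0 0 0 0.9;0.01 0.01 -0.28 0 0 0 0.9;0.05 0.05 -0.31 0 0 -0.01 0.9;0.1 0.105 -0.31 0 0 -0.02 0.9;0.155 0.16 -0.31 0 0 -0.035 0.9;0.21 0.215 -0.31 0 0 -0.05 0.9;0.26 0.27 -0.31 0 0 -0.065 0.9;0.285 0.295 -0.31 0 0 -0.065 0.9;0.292 0.301 -0.31 0 0 -0.065 0.9;0.292 0.301 -0.31 0 0 -0.065 0.9;0.292 0.301 -0.31 0 0 -0.065 0.9;0.292 0.301 -0.31 0 0 -0.065 0.9;0.292 0.301 -0.31 0 0 -0.065 0.9'
python3 - <<'E'
from h import *
from station import eyes
rel((.6205,.0385,.033),4)
c=eyes.read_camera("wrist"); np.savez("pics/w10.npz",**c); cv2.imwrite("pics/w10.png",c["image"][:,:,::-1])
E
```

```text
t: 24.45
eef_pos: [0.6197, 0.0376, 0.1896]
tool_rot: [-0.0, 0.682, 0.731, 0.0]
contact_force: [0.1, 0.1, -0.8]
gripper_width: 0.277
grasp_force: 39.6
at [0.6197 0.0376 0.1896] row [0.0016 0.0018 0.3131] [-0.     -0.0001 -0.0001]
```

View pics/w10.png

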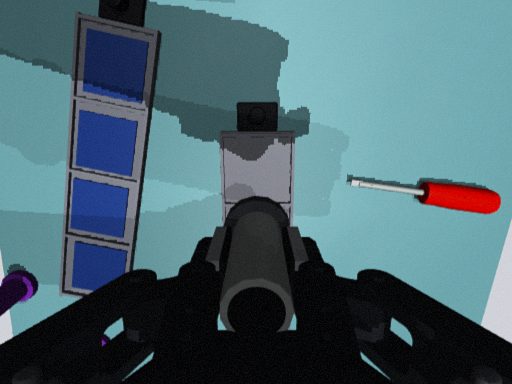

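The tube is held upright at (257,270). The knob-end compartment of the empty tray spans rows 132–203 and columns 221–293, directly in line.

```bash
python3 -c "
from h import *
c=dict(np.load('pics/w10.npz')); print(cast(c,[(221,132),(294,131),(222,203),(292,203)],.013).mean(0))"
python3 -m crank '0.001 0.001 0.08 0 0 0 0.9;0.001 0.001 0.16 0 0 0 0.9;0.001 0.001 0.23 0 0 0 0.9;0.001 0.001 0.28 0 0 0 0.9;0.001 0.001 0.298 0 0 0 0.9;0.001 0.001 0.307 0 0 0 0.9;0.001 0.001 0.311 0 0 0 0.9;0.001 0.001 0.313 0 0 0 0.9;0.001 0.001 0.313 0 0 0 0.9;0.001 0.001 0.313 0 0 0 0.9;0.001 0.001 0.313 0 0 0 0.9'
python3 -c "
from h import *
rel((.6205,.0385,.0327),4)"
```

```text
[0.61988845 0.04030071 0.013     ]
t: 25.6
eef_pos: [0.6211, 0.0391, 0.0334]
tool_rot: [0.0, 0.682, 0.732, 0.0]
contact_force: [0.3, -0.3, -1.2]
gripper_width: 0.281
grasp_force: 39.6
at [0.6211 0.0391 0.0334] row [-0.0011 -0.0013  0.0013] [ 0.0003 -0.0001  0.0003]
```

```bash
python3 -m crank '0 -0.001 0.0015 0 0 0 0.9;0 -0.001 0.0015 0 0 0 0.9;0 -0.001 0.0015 0 0 0 0.6;0 -0.001 0.0015 0 0 0 0.4;0 -0.001 0.0015 0 0 0 0;0 -0.001 0.0015 0 0 0 0;0 -0.001 0.0015 0 0 0 0;0 -0.001 -0.05 0 0 0 0;0 -0.001 -0.13 0 0 0 0;0 -0.001 -0.22 0 0 0 0;0 -0.001 -0.31 0 0 0 0;0.09 -0.001 -0.38 0 0 0 0;0.18 -0.001 -0.38 0 0 0 0;0.27 -0.001 -0.38 0 0 0 0;0.36 0 -0.38 0 0 0 0;0.36 0 -0.38 0 0 0 0;0.36 0 -0.38 0 0 0 0'
python3 - <<'E'
from h import *
from station import eyes
c=eyes.read_camera("top"); np.savez("pics/t11.npz",**c); a=c["image"][100:300,140:380]
d=eyes.read_camera("scene")["image"][90:300,80:370]
a=cv2.resize(a,(570,475)); d=cv2.resize(d,(570,413))
b=cv2.resize(c["image"][100:280,190:380],None,fx=3.1,fy=3.1)
b=np.hstack([cv2.resize(b,(400,379)),cv2.resize(d,(400,379))]); cv2.imwrite("pics/end.png",np.clip(b*1.6,0,255).astype(np.uint8)[:,:,::-1])
E
```

```text
t: 27.3
eef_pos: [0.6074, 0.2201, 0.2224]
tool_rot: [-0.0, 0.68, 0.733, -0.0]
contact_force: [-0.4, -0.5, -0.9]
gripper_width: 0.999
grasp_force: 0.0
```

View pics/end.png

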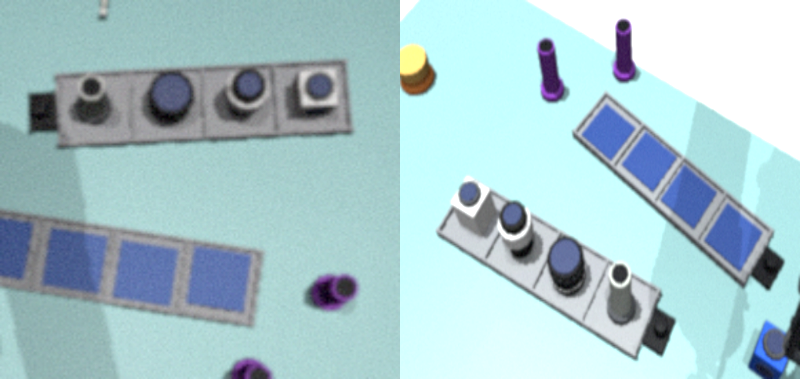

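The left panel shows all four parts upright in their compartments. From the knob they run tube (92,100), lens (171,97), eyepiece (247,92) and prism (318,90), which is the reverse order. The decoys haven't moved and the arm is clear.

```bash
python3 -c "
from station import ticket
print(ticket.hand_in())"
```

```text
the job is handed in; nothing more can be done
None
```

All four parts stand upright in the empty tray in reverse order (tube, lens, eyepiece, prism from the knob), and the job is handed in after about 27 s of robot time.

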